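# Find a free cell in the chilled sample bay by touch, load it, switch on

## Task

Put the small amber bottle with the blue cap into a free cell of the white chilled sample bay: some cells already hold bottles hidden under the flaps, so before you pick the bottle up, feel gently with your fingertips through the flaps, down past the depth of the stored bottles' caps, until you find a cell that is empty. Lower the bottle through the flaps and stand it upright on the floor of the free cell without dropping it, let go and come out. Then switch the cooling on by turning the black rotary switch a quarter turn clockwise until it snaps over, and leave the other things on the bench where they are.

Things in the scene. Friction and masses are not known exactly. Their poses are not given: they have to be found in the camera images.
- bay: White bench-top chilled sample bay, fixed, 256 (x) x 392 (y) x 160 mm high. Origin: on the bench under the centre of its grey deck, which covers six cells (2 rows along x, 3 columns along y). x runs from its front (vents) to its back, z up, yaw within 0.25 rad. The deck is level at z = 160 mm, the cells' rubber floor at z = 12 mm. A white console with the switch adjoins at y = 138 to 254 mm.
- cell_1 (a point): Centre of a cell's mouth, at deck height (160 mm): front row (nearer the robot), right (-y) cell. Cells are 122 mm apart along the bay's x, 90 mm along y. Each mouth is 112 mm (x) by 76 mm (y), closed by two black slippery flaps that meet on its long centre line, hinge on its long sides, swing down when pushed (each 37 mm long; under 2 N on fingertips, under 5 N on a bottle) and spring shut again.
- cell_2 (a point): Centre of a cell's mouth, at deck height (160 mm): front row, middle cell. Three of the six cells, different each time, hold a bottle like the one to load, standing near the middle, its cap's flat top (52 mm across) 43 mm below the deck; three are empty. Fingertips pushed down mid-cell stop hard at 43 mm if it is taken; only reaching 65 mm below the deck proves it free (its floor is at 148 mm).
- cell_3 (a point): Centre of a cell's mouth, at deck height (160 mm): front row, left (+y) cell, next to the console. A bottle standing in a cell is wholly under the closed flaps; cells are 118 mm (x) by 82 mm (y) inside. With fingers round its cap, closing along the bay's x, there is room to open them by some 8 mm a side.
- cell_4 (a point): Centre of a cell's mouth, at deck height (160 mm): back row, right (-y) cell. See cell_1 to cell_3 for sizes and what the cells hold.
- cell_5 (a point): Centre of a cell's mouth, at deck height (160 mm): back row, middle cell. See cell_1 to cell_3 for sizes and what the cells hold.
- cell_6 (a point): Centre of a cell's mouth, at deck height (160 mm): back row, left (+y) cell, next to the console. See cell_1 to cell_3 for sizes and what the cells hold.
- bottle: The bottle to load: amber glass, closed with a ribbed blue cap, 56 mm diameter, 105 mm high, 0.15 to 0.30 kg. Origin: centre of its underside, z along its axis. Stands on the bench to the right (-y) of the bay, at any yaw.
- bottle_mid (a point): Centre of the bottle to load, 52.5 mm above its underside. Its round blue cap, 52 mm diameter, takes the top 27 mm (25.5 to 52.5 mm above this point): grip it there.
- isolator_grip (a point): Centre of the black bar handle of the rotary switch, 188 mm above the bench, on its vertical axis. Bar 76 mm long, 16 mm thick, from 172 to 204 mm above the bench; under it a 40 mm hub up to 170 mm on a 90 mm square plate up to 164 mm. This point's frame turns with the handle: the bar lies along its x, its white index line is at the -x end.
- isolator (a joint): Angle of the switch handle, rad: 0 = off (bar along the bay's x, index to the bay's front), 1.571 = on (a quarter turn clockwise seen from above, bar along the bay's y, index to +y), stops at both. Over-centre spring: held at either end with about 0.06 N m, snaps on by itself once past 0.95.
- big_bottle: Bystander: tall clear bottle with the same kind of blue cap, 86 mm diameter, 182 mm high. Origin: centre of its underside.
- beaker: Bystander: empty glass beaker, 70 mm diameter, 95 mm high. Origin: centre of its underside.
- vial_rack: Bystander: white rack of small vials, 110 by 70 by 43 mm. Origin: centre of its underside.

How it is judged:
By the outcome, as a careful person would: the job done as asked, in the order asked, and still so for the second after the job is handed in, with the robot touching nothing.
It also fails if it takes over 72 s, if anything falls off the work surface, if the arm or the gripper's body presses on something with over 40 N, if the wrist force passes 120 N, or if a joint passes its speed limit or range.

## Robot

A 6-joint arm with a two-finger parallel gripper is mounted at the origin on the work surface. World frame = base frame: x ahead of the robot, y to its left, z up, the work surface at z = 0. Lengths are in m, angles in rad, forces in N, time in s.
With the tool pointing down it reaches from about 0.35 to 0.775 m from the base axis. Payload 7.3 kg.
Tool frame: the origin (TCP) lies at the very end of the fingers, on their centre line; the grasp point (between the pads) lies 19 mm behind it (robot.hold_point_z is the distance from the TCP to the grasp point, in m); z points along the fingers, y is the direction in which the jaws open and shut (so a half turn about z gives the same grasp; the last joint's range is limited). The gripper opens to 92 mm and grips with 3 to 60 N. Pads are 19 mm wide; open, the fingers measure 130 mm over their backs; the gripper's body (75 mm by 190 mm) begins 47 mm behind the grasp point.
Start: joints at [-1.273, 0.342, 1.524, -0, 1.275, -0.146], TCP at [0.225, -0.474, 0.227] pointing down, gripper open.
Joint ranges: [-2.53, 2.53], [-0.77, 2.02], [0.04, 2.7], [-1, 4.14], [0.28, 2.66], [-3.11, 3.11]. Speed limits (rad/s): [2.57, 2.57, 3.14, 3.14, 3.14, 3.14].

## Interface

Orientations are given as [roll, pitch, yaw] about the fixed x, y, z axes, in that order (R = Rz(yaw) Ry(pitch) Rx(roll)).
In Python, from cell import monitor, viewer, robot gives the robot as it stands.
- The arm moves only by the tool move_arm, never from a script. Its argument "deltas" is a list of rows, each an object of numbers: "x", "y", "z": the shift along the tool's x, y, z in m; "wx", "wy", "wz": the turn, a rotation vector about the tool's x, y, z in degrees; "hand": the opening, from 0 (shut) to 1 (fully open). In form: [{"x": .., "y": .., "z": .., "wx": .., "wy": .., "wz": .., "hand": ..}, ...]. A call has 1 to 8 rows; each row is the pose to reach, as a shift and turn from the pose commanded when the call began, along the tool's axes at that moment; what a row does not reach only later rows make up. A row lasts 1/8 s, in which the tool goes at most 62.5 mm and 10.7 degrees, less where a joint would pass 70% of its speed; a pose out of reach is approached as far as the arm can. A call with a gripper value outside its range is refused whole. The fingers move at their own pace and stop on an object; "grip_force" is the grip in N (left out, the last holds). Time passes only in rows, so rows that repeat a pose let the fingers close. It gives the time, the measured TCP pose, the force and the opening at its end, in the units of the state.
- monitor.observe(): the state, without advancing time (a new reading comes with each control period).
- viewer.read_camera(name): name is "scene" or "top" or "wrist"; returns the picture (400x640x3 uint8, red, green, blue); there is no depth.
- viewer.camera_params(name): a dict with "camera_matrix" (3x3 intrinsics, pixels), "R" (3x3) and "t" (3): a world point X has camera coordinates R X + t. Camera axes: x right, y down, z forward; pixel columns grow to the right and rows downward; lengths in m; the calibration is good to about 2 mm. A picture is of the moment at which its call begins: read the wrist's pose just before it. camera_params takes no time and is no camera call; for the wrist camera it gives the pose at the moment of the call.
- robot.hand_in(): hands the job in, once; it reports no verdict.
The state is a dict: "time": time; "qpos": joint angles; "qvel": joint speeds; "joint_efforts": joint torques, N m; "tool_pos": TCP position; "tool_rot": TCP orientation; "contact_force": force on the tool from outside, world axes, zero at the start; "torque": the same for the moment, N m; "opening": finger opening in m.
Only numpy, scipy, OpenCV 4.12 (cv2) and the standard library are available. Lean on these libraries where they do the work, as an engineer would, in place of code of your own. Each camera call takes 0.05 s, during which the arm holds its last target. There are 200 camera calls.

## Working session

There is one attempt and no reset: what is moved stays moved. The work goes in short steps, Python scripts to look and compute and a tool call to move; the robot and the scene stay as the last step left them, time stands still between calls to the robot, and variables do not carry over. Pictures are saved under pics/ and viewed, about 8 in all and at most 12, crops included, and the job is handed in when it is done.

Besides the shell and the picture viewer there is one more tool, called after ">>>" as name([rows], argument=value, ...), one row to a line, values as JSON. move_arm: Moves the arm, as the interface text tells. Its arguments: {"type":"object","properties":{"deltas":{"type":"array","items":{"type":"object","properties":{"x":{"type":"number"},"y":{"type":"number"},"z":{"type":"number"},"wx":{"type":"number"},"wy":{"type":"number"},"wz":{"type":"number"},"hand":{"type":"number"}}}},"grip_force":{"type":"number"}},"required":["deltas"]}

```bash
ls; mkdir -p pics; python3 - <<'E'
from cell import monitor, viewer, robot
import cv2,numpy as np
s=monitor.observe();print({k:np.round(v,3) for k,v in s.items()}, robot.hold_point_z)
a=viewer.read_camera("top");b=viewer.read_camera("scene")
np.save("top0.npy",a)
cv2.imwrite("pics/top0.png",a[:,:,::-1]);cv2.imwrite("pics/scene0.png",b[:,:,::-1])
for c in("top","scene","wrist"):
  p=viewer.camera_params(c);print(c,np.round(p["camera_matrix"],1).tolist(),np.round(p["R"],3).tolist(),np.round(p["t"],3))
E
```

```text
pics
{'time': np.float64(0.0), 'qpos': array([-1.273,  0.343,  1.525, -0.   ,  1.275, -0.146]), 'qvel': array([-0.   , -0.   ,  0.001, -0.   ,  0.001,  0.001]), 'joint_efforts': array([-1.0000e-03, -4.3125e+01, -2.4422e+01,  7.2000e-02,  5.6000e-02,
       -0.0000e+00]), 'tool_pos': array([ 0.225, -0.474,  0.226]), 'tool_rot': array([-3.14 , -0.   ,  0.444]), 'contact_force': array([-0.099, -0.021, -0.943]), 'torque': array([ 0.005,  0.021, -0.05 ]), 'opening': np.float64(0.092)} 0.0188
top [[419.8, 0.0, 311.2], [0.0, 419.8, 195.3], [0.0, 0.0, 1.0]] [[0.01, -1.0, 0.003], [-0.997, -0.011, -0.072], [0.072, -0.002, -0.997]] [-0.021  0.561  1.44 ]
scene [[445.4, 0.0, 321.6], [0.0, 445.4, 200.1], [0.0, 0.0, 1.0]] [[-0.757, 0.653, 0.002], [0.393, 0.459, -0.797], [-0.521, -0.602, -0.604]] [ 0.393 -0.104  1.513]
wrist [[357.3, 0.0, 309.9], [0.0, 357.3, 193.7], [0.0, 0.0, 1.0]] [[0.429, -0.903, -0.002], [-0.875, -0.416, 0.25], [-0.226, -0.105, -0.968]] [-0.524 -0.03   0.388]
```

View pics/top0.png

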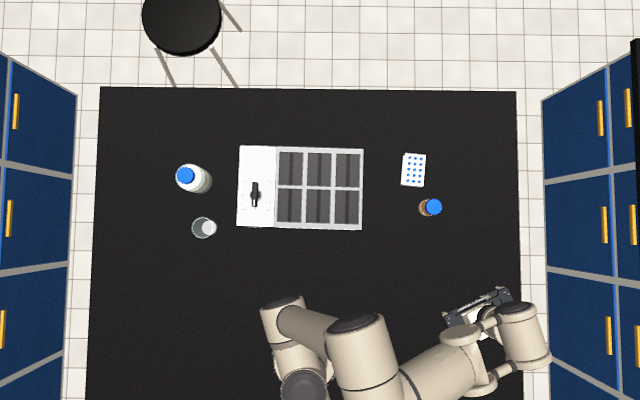

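View pics/scene0.png

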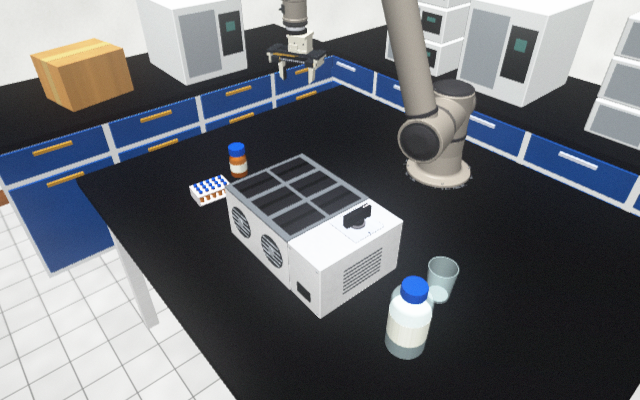

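The top view shows the bay deck at px (276-363, 148-230) with six dark cells, the console on its left with the handle at (255,194), and the small bottle's cap at (434,207). The scene view agrees with this.

```bash
cat > h.py <<'E'
import cv2,numpy as np
from cell import monitor,viewer,robot
def ray(p,px,z):
    K,R,t=[np.array(p[k]) for k in("camera_matrix","R","t")]
    C=-R.T@t; d=(np.linalg.inv(K)@np.c_[np.atleast_2d(px),np.ones(len(np.atleast_2d(px)))].T).T@R
    return C+d*((z-C[2])/d[:,2])[:,None]
def blobs(m,amin):
    n,l,st,c=cv2.connectedComponentsWithStats(m.astype(np.uint8));return [(l==i,st[i],c[i]) for i in range(1,n) if st[i][4]>=amin]
E
python3 - <<'E'
from h import *
a=np.load("top0.npy").astype(int);p=viewer.camera_params("top")
g=a.max(2);sub=np.zeros(g.shape,bool);sub[150:226,277:363]=1
cs=[]
for m,st,c in blobs((g<90)&sub,100):
    w=ray(p,c,.16)[0];print("dark",st,c.round(1),w.round(4));cs.append(w)
hs=np.zeros(g.shape,bool);hs[175:215,242:268]=1
for m,st,c in blobs((g<90)&hs,30):
    r=cv2.minAreaRect(np.argwhere(m)[:,::-1].astype(np.float32));print("handle",st,c,ray(p,c,.195)[0].round(4),r)
blue=(a[:,:,2]>150)&(a[:,:,0]<80)
for m,st,c in blobs(blue,60):
    if 160<c[0]<460: print("blue",st,c,ray(p,c,.105)[0].round(4),ray(p,c,.182)[0].round(4))
# corners of bay
wh=np.zeros(g.shape,np.uint8);wh[140:235,232:368]=((g>90))[140:235,232:368]
ct=max(cv2.findContours(wh,0,2)[0],key=cv2.contourArea);r=cv2.minAreaRect(ct);print(r,ray(p,cv2.boxPoints(r),.16).round(3).tolist())
E
```

```text
dark [288 153   6  32 130] [290.7 168.4] [0.6355 0.0504 0.16  ]
dark [317 153   5  33 135] [319.2 169.3] [ 0.6339 -0.0397  0.16  ]
dark [345 154   7  33 135] [347.6 169.4] [ 0.6345 -0.1293  0.16  ]
dark [285 189  13  33 166] [289.3 204.9] [0.5204 0.053  0.16  ]
dark [315 190  10  33 160] [318.2 206.8] [ 0.5153 -0.0377  0.16  ]
dark [337 191  21  33 234] [348.2 210.2] [ 0.5056 -0.1318  0.16  ]
handle [251 182   9  25 132] [254.79545455 193.02272727] [0.5538 0.1576 0.195 ] ((255.0, 194.0), (24.0, 8.0), 90.0)
blue [177 167  17  17 204] [184.94117647 174.91176471] [0.6179 0.4    0.105 ] [0.6088 0.3769 0.182 ]
blue [426 199  16  16 206] [433.5       206.4223301] [ 0.5229 -0.4159  0.105 ] [ 0.5192 -0.3933  0.182 ]
((299.69921875, 187.2264404296875), (125.82791900634766, 82.49373626708984), 1.6846843957901) [[0.451, 0.22, 0.16], [0.711, 0.218, 0.16], [0.704, -0.18, 0.16], [0.443, -0.173, 0.16]]
```

>>> move_arm([
  {"x": 0.528,"y": -0.307,"z": -0.124,"wz": -64.5,"hand": 0.5},
  {"x": 0.528,"y": -0.307,"z": -0.124,"wz": -64.5,"hand": 0},
  {"x": 0.528,"y": -0.307,"z": -0.124,"wz": -64.5,"hand": 0},
  {"x": 0.528,"y": -0.307,"z": -0.124,"wz": -64.5,"hand": 0},
  {"x": 0.528,"y": -0.307,"z": -0.124,"wz": -64.5,"hand": 0},
  {"x": 0.528,"y": -0.307,"z": -0.124,"wz": -64.5,"hand": 0},
  {"x": 0.528,"y": -0.307,"z": -0.124,"wz": -64.5,"hand": 0},
  {"x": 0.528,"y": -0.307,"z": -0.124,"wz": -64.5,"hand": 0},
], grip_force=15)

```text
schema error: expected keys x, y, z, wx, wy, wz, hand
```

>>> move_arm([
  {"x": 0.528,"y": -0.307,"z": -0.124,"wx": 0,"wy": 0,"wz": -64.5,"hand": 0.5},
  {"x": 0.528,"y": -0.307,"z": -0.124,"wx": 0,"wy": 0,"wz": -64.5,"hand": 0},
  {"x": 0.528,"y": -0.307,"z": -0.124,"wx": 0,"wy": 0,"wz": -64.5,"hand": 0},
  {"x": 0.528,"y": -0.307,"z": -0.124,"wx": 0,"wy": 0,"wz": -64.5,"hand": 0},
  {"x": 0.528,"y": -0.307,"z": -0.124,"wx": 0,"wy": 0,"wz": -64.5,"hand": 0},
  {"x": 0.528,"y": -0.307,"z": -0.124,"wx": 0,"wy": 0,"wz": -64.5,"hand": 0},
  {"x": 0.528,"y": -0.307,"z": -0.124,"wx": 0,"wy": 0,"wz": -64.5,"hand": 0},
  {"x": 0.528,"y": -0.307,"z": -0.124,"wx": 0,"wy": 0,"wz": -64.5,"hand": 0},
], grip_force=15)

```text
time: 1.1
tool_pos: [0.503, -0.0679, 0.3264]
tool_rot: [-3.141, 0.0, 1.57]
contact_force: [1.6, -1.1, 0.2]
opening: 0.0165
```

>>> move_arm([
  {"x": 0.05,"y": 0.04,"z": -0.012,"wx": 0,"wy": 0,"wz": 0,"hand": 0},
  {"x": 0.09,"y": 0.06,"z": -0.024,"wx": 0,"wy": 0,"wz": 0,"hand": 0},
  {"x": 0.09,"y": 0.06,"z": -0.024,"wx": 0,"wy": 0,"wz": 0,"hand": 0},
  {"x": 0.09,"y": 0.06,"z": -0.024,"wx": 0,"wy": 0,"wz": 0,"hand": 0},
])

```text
time: 1.6
tool_pos: [0.5619, 0.0198, 0.3495]
tool_rot: [-3.14, 0.0, 1.57]
contact_force: [-0.2, -0.2, -0.0]
opening: 0.0007
```

```bash
cat > shot.py <<'E'
import sys,pickle
from h import *
n=sys.argv[1];s=monitor.observe();p=viewer.camera_params("wrist");a=viewer.read_camera("wrist")
pickle.dump((a,p,s),open(n+".pkl","wb"));cv2.imwrite("pics/%s.png"%n,a[:,:,::-1]);print(s["time"],s["tool_pos"].round(4),s["tool_rot"].round(4),s["qpos"].round(2))
E
python3 shot.py bay1
```

```text
1.6 [0.5619 0.0198 0.3495] [-3.1401e+00  5.0000e-04  1.5699e+00] [-0.1   0.36  1.17 -0.    1.62 -0.1 ]
```

View pics/bay1.png

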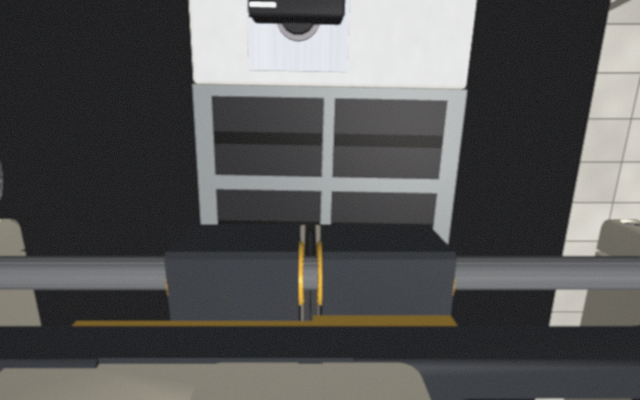

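The wrist view shows cell 3's mouth at px (213-323, 96-178), cell 6's at (335-446, 98-180), and the handle at (296,10), with its index at the left (front) end. The fingers hide the rest.

```bash
python3 - <<'E'
from h import *
import pickle
a,p,s=pickle.load(open("bay1.pkl","rb"));g=a.astype(int).max(2)
roi=np.zeros(g.shape,bool);roi[84:190,197:462]=1
c=[]
for m,st,_ in blobs((g<105)&roi,3000):
    if st[0]<200 or st[0]+st[2]>458: continue
    q=cv2.convexHull(np.argwhere(m)[:,::-1].astype(np.float32));r=cv2.approxPolyDP(q,8,True).reshape(-1,2)
    w=ray(p,r,.16);ww=ray(p,q.reshape(-1,2),.16)[:,:2].astype(np.float32);R=cv2.minAreaRect(ww);print(st,r.tolist(),w[:,:2].round(4).tolist(),R);c.append(np.array(R[0]))
# handle
m=(g<70);m[40:]=0;m[:,:240]=0;m[:,360:]=0
c=sorted(c,key=lambda v:v[0]);d=c[1]-c[0];yaw=np.arctan2(d[1],d[0]);ex=np.array([np.cos(yaw),np.sin(yaw)]);ey=np.array([-ex[1],ex[0]])
o=(c[0]+c[1])/2-.09*ey;print("dist",np.hypot(*d),"yaw",yaw,"origin",o)
for i in range(6): print("cell",i+1,(o+ex*(-.061 if i<3 else .061)+ey*.09*(i%3-1)).round(4))
print("handle pts", ray(p,[[250,9],[342,12]],.204).round(4).tolist(), "plate edge l/r bottom",ray(p,[[248,70],[348,72]],.164).round(4).tolist())
pr=viewer.camera_params("top")
E
```

```text
[ 212   96  111   80 8474] [[320.0, 175.0], [216.0, 174.0], [212.0, 97.0], [322.0, 99.0]] [[0.5722, 0.0167], [0.4696, 0.0178], [0.4708, 0.0911], [0.5736, 0.0891]] ((0.521554172039032, 0.05383763089776039), (0.07445277273654938, 0.10437264293432236), 88.79039764404297)
[ 333   99  113   79 8333] [[445.0, 102.0], [437.0, 177.0], [333.0, 175.0], [336.0, 99.0]] [[0.6889, 0.0862], [0.6876, 0.0145], [0.585, 0.0167], [0.5867, 0.0891]] ((0.6370894908905029, 0.05143309757113457), (0.07389707863330841, 0.1038750484585762), 88.74423217773438)
dist 0.1155603378440454 yaw -0.02080910210992757 origin [ 0.57744915 -0.03734515]
cell 1 [ 0.5146 -0.1261]
cell 2 [ 0.5165 -0.0361]
cell 3 [0.5183 0.0539]
cell 4 [ 0.6366 -0.1286]
cell 5 [ 0.6384 -0.0386]
cell 6 [0.6403 0.0514]
handle pts [[0.5164, 0.1559, 0.204], [0.5873, 0.1537, 0.204]] plate edge l/r bottom [[0.5062, 0.1147, 0.164], [0.597, 0.1128, 0.164]]
```

>>> move_arm([
  {"x": -0.03,"y": -0.025,"z": 0.05,"wx": 0,"wy": 0,"wz": 1.2,"hand": 0},
  {"x": -0.056,"y": -0.0455,"z": 0.1,"wx": 0,"wy": 0,"wz": 1.2,"hand": 0},
  {"x": -0.056,"y": -0.0455,"z": 0.15,"wx": 0,"wy": 0,"wz": 1.2,"hand": 0},
  {"x": -0.056,"y": -0.0455,"z": 0.18,"wx": 0,"wy": 0,"wz": 1.2,"hand": 0},
  {"x": -0.056,"y": -0.0455,"z": 0.184,"wx": 0,"wy": 0,"wz": 1.2,"hand": 0},
  {"x": -0.056,"y": -0.0455,"z": 0.184,"wx": 0,"wy": 0,"wz": 1.2,"hand": 0},
])

```text
time: 2.4
tool_pos: [0.5171, -0.0367, 0.1671]
tool_rot: [3.14, 0.0, 1.547]
contact_force: [0.2, 0.6, 0.7]
opening: 0.0004
```

>>> move_arm([
  {"x": 0,"y": 0,"z": 0.01,"wx": 0,"wy": 0,"wz": 0,"hand": 0},
  {"x": 0,"y": 0,"z": 0.02,"wx": 0,"wy": 0,"wz": 0,"hand": 0},
  {"x": 0,"y": 0,"z": 0.03,"wx": 0,"wy": 0,"wz": 0,"hand": 0},
  {"x": 0,"y": 0,"z": 0.038,"wx": 0,"wy": 0,"wz": 0,"hand": 0},
  {"x": 0,"y": 0,"z": 0.043,"wx": 0,"wy": 0,"wz": 0,"hand": 0},
  {"x": 0,"y": 0,"z": 0.047,"wx": 0,"wy": 0,"wz": 0,"hand": 0},
  {"x": 0,"y": 0,"z": 0.05,"wx": 0,"wy": 0,"wz": 0,"hand": 0},
])

```text
time: 3.28
tool_pos: [0.5169, -0.0359, 0.116]
tool_rot: [3.141, 0.0, 1.549]
contact_force: [-0.3, -0.2, 0.6]
opening: 0.0007
```

>>> move_arm([
  {"x": 0,"y": 0,"z": 0.003,"wx": 0,"wy": 0,"wz": 0,"hand": 0},
  {"x": 0,"y": 0,"z": 0.003,"wx": 0,"wy": 0,"wz": 0,"hand": 0},
])

```text
time: 3.52
tool_pos: [0.5167, -0.0358, 0.113]
tool_rot: [-3.141, 0.0, 1.549]
contact_force: [0.4, 0.4, -1.4]
opening: 0.0005
```

>>> move_arm([
  {"x": 0,"y": 0,"z": 0.005,"wx": 0,"wy": 0,"wz": 0,"hand": 0},
  {"x": 0,"y": 0,"z": 0.01,"wx": 0,"wy": 0,"wz": 0,"hand": 0},
  {"x": 0,"y": 0,"z": 0.015,"wx": 0,"wy": 0,"wz": 0,"hand": 0},
  {"x": 0,"y": 0,"z": 0.0182,"wx": 0,"wy": 0,"wz": 0,"hand": 0},
  {"x": 0,"y": 0,"z": 0.0184,"wx": 0,"wy": 0,"wz": 0,"hand": 0},
  {"x": 0,"y": 0,"z": 0.0184,"wx": 0,"wy": 0,"wz": 0,"hand": 0},
])

```text
time: 4.28
tool_pos: [0.5166, -0.0358, 0.0946]
tool_rot: [-3.141, -0.0, 1.549]
contact_force: [-0.4, -0.5, -1.8]
opening: 0.0005
```

Cell 2 is free: the tips reached 65.4 mm below the deck with under 2 N. Next I'll come out and look at the bottle.

>>> move_arm([
  {"x": 0,"y": 0,"z": -0.05,"wx": 0,"wy": 0,"wz": 0,"hand": 0},
  {"x": 0,"y": 0,"z": -0.11,"wx": 0,"wy": 0,"wz": 0,"hand": 0},
  {"x": -0.05,"y": 0,"z": -0.15,"wx": 0,"wy": 0,"wz": 0,"hand": 0.5},
  {"x": -0.11,"y": 0,"z": -0.16,"wx": 0,"wy": 0,"wz": 0,"hand": 1},
  {"x": -0.17,"y": 0,"z": -0.17,"wx": 0,"wy": 0,"wz": 0,"hand": 1},
  {"x": -0.23,"y": 0,"z": -0.17,"wx": 0,"wy": 0,"wz": 0,"hand": 1},
  {"x": -0.29,"y": 0,"z": -0.17,"wx": 0,"wy": 0,"wz": 0,"hand": 1},
  {"x": -0.35,"y": 0,"z": -0.17,"wx": 0,"wy": 0,"wz": 0,"hand": 1},
])

```text
time: 5.28
tool_pos: [0.5087, -0.3877, 0.2651]
tool_rot: [3.141, 0.0, 1.549]
contact_force: [0.4, -0.3, 0.3]
opening: 0.0556
```

>>> move_arm([
  {"x": -0.05,"y": 0,"z": -0.01,"wx": 0,"wy": 0,"wz": 0,"hand": 1},
  {"x": -0.08,"y": 0,"z": -0.01,"wx": 0,"wy": 0,"wz": 0,"hand": 1},
  {"x": -0.08,"y": 0,"z": -0.01,"wx": 0,"wy": 0,"wz": 0,"hand": 1},
  {"x": -0.08,"y": 0,"z": -0.01,"wx": 0,"wy": 0,"wz": 0,"hand": 1},
])

```text
time: 5.78
tool_pos: [0.5073, -0.465, 0.2747]
tool_rot: [-3.141, -0.001, 1.549]
contact_force: [-0.2, 0.6, 0.0]
opening: 0.0909
```

```bash
python3 shot.py bot1; python3 - <<'E'
from h import *
import pickle
a,p,s=pickle.load(open("bot1.pkl","rb"));a=a.astype(int)
for m,st,c in blobs((a[:,:,2]>110)&(a[:,:,0]<90),300):
    (cx,cy),r=cv2.minEnclosingCircle(np.argwhere(m)[:,::-1].astype(np.float32));print(st,c,cx,cy,r,ray(p,[[cx,cy]],.105).round(4),ray(p,[c],.105).round(4))
E
```

```text
5.775 [ 0.5073 -0.465   0.2747] [-3.1414e+00 -8.0000e-04  1.5488e+00] [-0.85  0.64  0.9   0.    1.6  -0.83]
[297  93  61  62 841] [321.95243757 131.74197384] 327.2173767089844 123.06521606445312 31.32183837890625 [[ 0.5245 -0.4167  0.105 ]] [[ 0.5197 -0.4243  0.105 ]]
```

View pics/bot1.png

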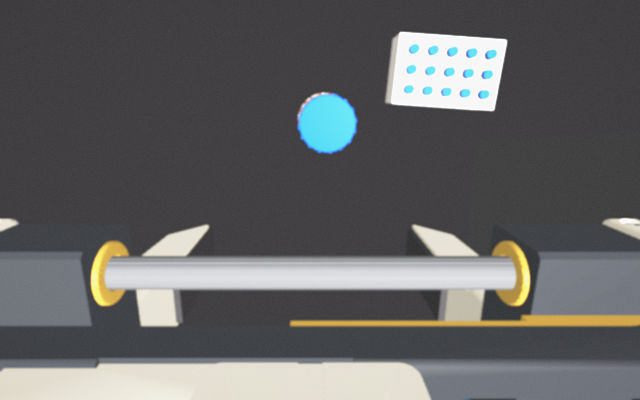

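The cap is at px (327,123) with radius about 30 px, so at (0.5245, -0.417), which matches the top view. The rack is to its right, under 45 mm high.

>>> move_arm([
  {"x": 0.049,"y": 0.0164,"z": 0.04,"wx": 0,"wy": 0,"wz": 0,"hand": 1},
  {"x": 0.049,"y": 0.0164,"z": 0.09,"wx": 0,"wy": 0,"wz": 0,"hand": 1},
  {"x": 0.049,"y": 0.0164,"z": 0.13,"wx": 0,"wy": 0,"wz": 0,"hand": 1},
  {"x": 0.049,"y": 0.0164,"z": 0.16,"wx": 0,"wy": 0,"wz": 0,"hand": 1},
  {"x": 0.049,"y": 0.0164,"z": 0.18,"wx": 0,"wy": 0,"wz": 0,"hand": 1},
  {"x": 0.049,"y": 0.0164,"z": 0.19,"wx": 0,"wy": 0,"wz": 0,"hand": 1},
  {"x": 0.049,"y": 0.0164,"z": 0.19,"wx": 0,"wy": 0,"wz": 0,"hand": 1},
  {"x": 0.049,"y": 0.0164,"z": 0.19,"wx": 0,"wy": 0,"wz": 0,"hand": 1},
], grip_force=30)

```text
time: 6.82
tool_pos: [0.5253, -0.4173, 0.0862]
tool_rot: [3.14, 0.002, 1.549]
contact_force: [-0.2, 0.4, -0.1]
opening: 0.0916
```

```bash
python3 - <<'E'
from h import *
a=viewer.read_camera("scene");cv2.imwrite("pics/pre.png",cv2.resize(a[110:230,150:330,::-1],None,fx=4,fy=4));print(monitor.observe()["tool_pos"])
E
```

```text
[ 0.52531106 -0.41742116  0.08618312]
```

View pics/pre.png

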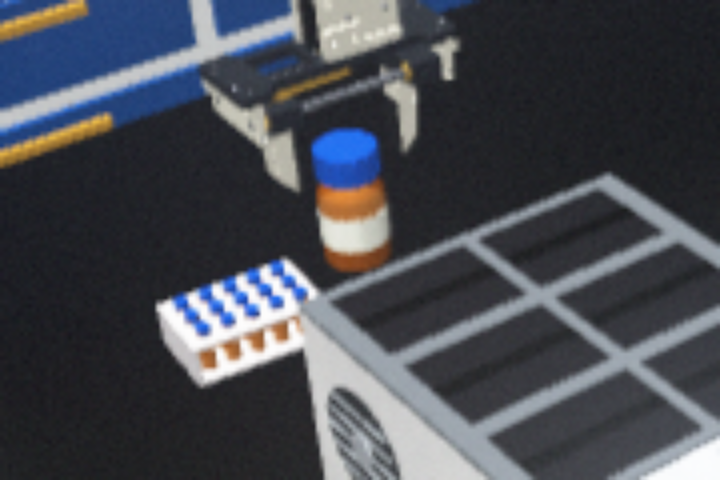

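>>> move_arm([
  {"x": 0,"y": 0,"z": 0.001,"wx": 0,"wy": 0,"wz": 0,"hand": 0.75},
  {"x": 0,"y": 0,"z": 0.001,"wx": 0,"wy": 0,"wz": 0,"hand": 0.65},
  {"x": 0,"y": 0,"z": 0.001,"wx": 0,"wy": 0,"wz": 0,"hand": 0.6},
  {"x": 0,"y": 0,"z": 0.001,"wx": 0,"wy": 0,"wz": 0,"hand": 0.55},
  {"x": 0,"y": 0,"z": 0.001,"wx": 0,"wy": 0,"wz": 0,"hand": 0.45},
  {"x": 0,"y": 0,"z": 0.001,"wx": 0,"wy": 0,"wz": 0,"hand": 0.4},
  {"x": 0,"y": 0,"z": 0.001,"wx": 0,"wy": 0,"wz": 0,"hand": 0.4},
  {"x": 0,"y": 0,"z": 0.001,"wx": 0,"wy": 0,"wz": 0,"hand": 0.4},
], grip_force=30)

```text
time: 7.88
tool_pos: [0.5247, -0.4171, 0.0838]
tool_rot: [-3.142, 0.0, 1.549]
contact_force: [-0.2, 1.1, -0.3]
opening: 0.0512
```

>>> move_arm([
  {"x": 0,"y": 0,"z": -0.01,"wx": 0,"wy": 0,"wz": 0,"hand": 0.4},
  {"x": 0,"y": 0,"z": -0.035,"wx": 0,"wy": 0,"wz": 0,"hand": 0.4},
  {"x": 0,"y": 0,"z": -0.07,"wx": 0,"wy": 0,"wz": 0,"hand": 0.4},
  {"x": 0,"y": 0,"z": -0.11,"wx": 0,"wy": 0,"wz": 0,"hand": 0.4},
  {"x": 0,"y": 0,"z": -0.15,"wx": 0,"wy": 0,"wz": 0,"hand": 0.4},
  {"x": 0,"y": 0,"z": -0.185,"wx": 0,"wy": 0,"wz": 0,"hand": 0.4},
  {"x": 0,"y": 0,"z": -0.21,"wx": 0,"wy": 0,"wz": 0,"hand": 0.4},
  {"x": 0,"y": 0,"z": -0.216,"wx": 0,"wy": 0,"wz": 0,"hand": 0.4},
])

```text
time: 8.88
tool_pos: [0.5252, -0.4174, 0.3022]
tool_rot: [3.139, 0.003, 1.549]
contact_force: [0.2, 0.3, -2.2]
opening: 0.0513
```

>>> move_arm([
  {"x": 0.02,"y": -0.001,"z": 0,"wx": 0,"wy": 0,"wz": 0,"hand": 0.4},
  {"x": 0.06,"y": -0.003,"z": 0,"wx": 0,"wy": 0,"wz": 0,"hand": 0.4},
  {"x": 0.11,"y": -0.005,"z": 0,"wx": 0,"wy": 0,"wz": 0,"hand": 0.4},
  {"x": 0.16,"y": -0.007,"z": 0,"wx": 0,"wy": 0,"wz": 0,"hand": 0.4},
  {"x": 0.21,"y": -0.009,"z": 0,"wx": 0,"wy": 0,"wz": 0,"hand": 0.4},
  {"x": 0.26,"y": -0.011,"z": 0,"wx": 0,"wy": 0,"wz": 0,"hand": 0.4},
  {"x": 0.3,"y": -0.013,"z": 0,"wx": 0,"wy": 0,"wz": 0,"hand": 0.4},
  {"x": 0.33,"y": -0.014,"z": 0,"wx": 0,"wy": 0,"wz": 0,"hand": 0.4},
])

```text
time: 9.88
tool_pos: [0.5174, -0.0849, 0.2989]
tool_rot: [-3.14, -0.001, 1.55]
contact_force: [0.8, -1.1, -2.1]
opening: 0.0512
```

>>> move_arm([
  {"x": 0.03,"y": -0.001,"z": 0,"wx": 0,"wy": 0,"wz": 0,"hand": 0.4},
  {"x": 0.0505,"y": -0.002,"z": 0,"wx": 0,"wy": 0,"wz": 0,"hand": 0.4},
  {"x": 0.0505,"y": -0.002,"z": 0,"wx": 0,"wy": 0,"wz": 0,"hand": 0.4},
  {"x": 0.0505,"y": -0.002,"z": 0,"wx": 0,"wy": 0,"wz": 0,"hand": 0.4},
  {"x": 0.0505,"y": -0.002,"z": 0,"wx": 0,"wy": 0,"wz": 0,"hand": 0.4},
])

```text
time: 10.5
tool_pos: [0.5171, -0.0372, 0.2995]
tool_rot: [-3.141, 0.0, 1.548]
contact_force: [0.4, -0.4, -2.1]
opening: 0.0514
```

```bash
python3 - <<'E'
from h import *
s=monitor.observe();print(s["time"],s["tool_pos"].round(4),s["contact_force"].round(2),s["opening"])
a=viewer.read_camera("scene");b=viewer.read_camera("top")
cv2.imwrite("pics/over.png",np.hstack([cv2.resize(a[60:260,200:400],(400,400)),cv2.resize(b[130:240,230:340+0],(400,400))])[:,:,::-1])
E
```

```text
10.5 [ 0.5171 -0.0372  0.2995] [ 0.42 -0.37 -2.1 ] 0.051425353372030365
```

View pics/over.png

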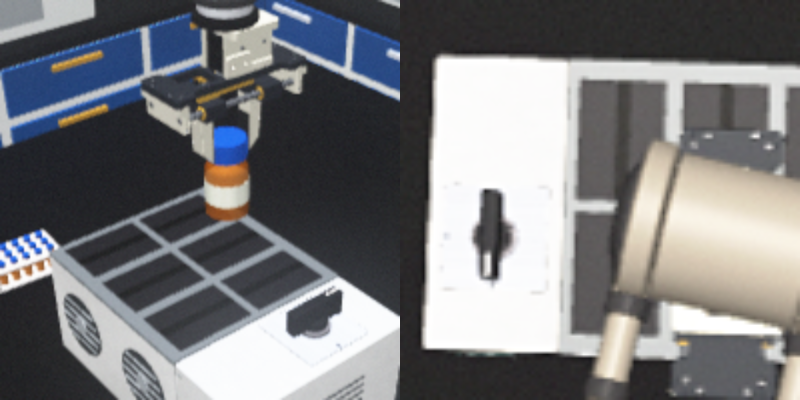

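>>> move_arm([
  {"x": 0.001,"y": 0,"z": 0.025,"wx": 0,"wy": 0,"wz": 0,"hand": 0.4},
  {"x": 0.001,"y": 0,"z": 0.045,"wx": 0,"wy": 0,"wz": 0,"hand": 0.4},
  {"x": 0.001,"y": 0,"z": 0.06,"wx": 0,"wy": 0,"wz": 0,"hand": 0.4},
  {"x": 0.001,"y": 0,"z": 0.075,"wx": 0,"wy": 0,"wz": 0,"hand": 0.4},
  {"x": 0.001,"y": 0,"z": 0.09,"wx": 0,"wy": 0,"wz": 0,"hand": 0.4},
  {"x": 0.001,"y": 0,"z": 0.105,"wx": 0,"wy": 0,"wz": 0,"hand": 0.4},
  {"x": 0.001,"y": 0,"z": 0.115,"wx": 0,"wy": 0,"wz": 0,"hand": 0.4},
  {"x": 0.001,"y": 0,"z": 0.12,"wx": 0,"wy": 0,"wz": 0,"hand": 0.4},
])

```text
time: 11.6
tool_pos: [0.5169, -0.0353, 0.179]
tool_rot: [-3.14, -0.0, 1.549]
contact_force: [-0.4, 0.6, -0.8]
opening: 0.0516
```

>>> move_arm([
  {"x": 0,"y": 0,"z": 0.012,"wx": 0,"wy": 0,"wz": 0,"hand": 0.4},
  {"x": 0,"y": 0,"z": 0.024,"wx": 0,"wy": 0,"wz": 0,"hand": 0.4},
  {"x": 0,"y": 0,"z": 0.036,"wx": 0,"wy": 0,"wz": 0,"hand": 0.4},
  {"x": 0,"y": 0,"z": 0.048,"wx": 0,"wy": 0,"wz": 0,"hand": 0.4},
  {"x": 0,"y": 0,"z": 0.06,"wx": 0,"wy": 0,"wz": 0,"hand": 0.4},
  {"x": 0,"y": 0,"z": 0.07,"wx": 0,"wy": 0,"wz": 0,"hand": 0.4},
  {"x": 0,"y": 0,"z": 0.075,"wx": 0,"wy": 0,"wz": 0,"hand": 0.4},
  {"x": 0,"y": 0,"z": 0.075,"wx": 0,"wy": 0,"wz": 0,"hand": 0.4},
])

```text
time: 12.6
tool_pos: [0.5169, -0.0353, 0.1043]
tool_rot: [-3.141, -0.0, 1.549]
contact_force: [0.3, -0.1, -2.4]
opening: 0.0511
```

>>> move_arm([
  {"x": 0,"y": 0,"z": 0.003,"wx": 0,"wy": 0,"wz": 0,"hand": 0.4},
  {"x": 0,"y": 0,"z": 0.006,"wx": 0,"wy": 0,"wz": 0,"hand": 0.4},
  {"x": 0,"y": 0,"z": 0.0075,"wx": 0,"wy": 0,"wz": 0,"hand": 0.4},
  {"x": 0,"y": 0,"z": 0.0085,"wx": 0,"wy": 0,"wz": 0,"hand": 0.4},
  {"x": 0,"y": 0,"z": 0.0085,"wx": 0,"wy": 0,"wz": 0,"hand": 0.4},
])

```text
time: 13.22
tool_pos: [0.5175, -0.0354, 0.0985]
tool_rot: [3.14, 0.001, 1.549]
contact_force: [-4.5, 1.1, 17.0]
opening: 0.0515
```

>>> move_arm([
  {"x": 0,"y": 0,"z": -0.001,"wx": 0,"wy": 0,"wz": 0,"hand": 0.4},
  {"x": 0,"y": 0,"z": -0.0015,"wx": 0,"wy": 0,"wz": 0,"hand": 0.4},
  {"x": 0,"y": 0,"z": -0.0015,"wx": 0,"wy": 0,"wz": 0,"hand": 0.4},
])

```text
time: 13.6
tool_pos: [0.5175, -0.0354, 0.0985]
tool_rot: [3.141, 0.0, 1.549]
contact_force: [-1.4, 2.0, 8.4]
opening: 0.0514
```

>>> move_arm([
  {"x": 0,"y": 0,"z": -0.0007,"wx": 0,"wy": 0,"wz": 0,"hand": 0.4},
  {"x": 0,"y": 0,"z": -0.0007,"wx": 0,"wy": 0,"wz": 0,"hand": 0.6},
  {"x": 0,"y": 0,"z": -0.0007,"wx": 0,"wy": 0,"wz": 0,"hand": 0.65},
  {"x": 0,"y": 0,"z": -0.0007,"wx": 0,"wy": 0,"wz": 0,"hand": 0.68},
  {"x": 0,"y": 0,"z": -0.0007,"wx": 0,"wy": 0,"wz": 0,"hand": 0.68},
])

```text
time: 14.22
tool_pos: [0.5175, -0.0354, 0.0986]
tool_rot: [3.141, 0.0, 1.549]
contact_force: [2.5, -0.6, 3.3]
opening: 0.0621
```

>>> move_arm([
  {"x": 0,"y": 0,"z": -0.005,"wx": 0,"wy": 0,"wz": 0,"hand": 0.68},
  {"x": 0,"y": 0,"z": -0.012,"wx": 0,"wy": 0,"wz": 0,"hand": 0.68},
  {"x": 0,"y": 0,"z": -0.025,"wx": 0,"wy": 0,"wz": 0,"hand": 0.68},
  {"x": 0,"y": 0,"z": -0.04,"wx": 0,"wy": 0,"wz": 0,"hand": 0.68},
  {"x": 0,"y": 0,"z": -0.06,"wx": 0,"wy": 0,"wz": 0,"hand": 0.68},
  {"x": 0,"y": 0,"z": -0.08,"wx": 0,"wy": 0,"wz": 0,"hand": 0.68},
])

```text
time: 14.98
tool_pos: [0.5172, -0.0354, 0.1803]
tool_rot: [3.141, 0.0, 1.549]
contact_force: [-0.9, 0.7, -0.1]
opening: 0.0625
```

>>> move_arm([
  {"x": 0,"y": 0,"z": -0.05,"wx": 0,"wy": 0,"wz": 0,"hand": 0.68},
  {"x": 0.02,"y": 0.01,"z": -0.1,"wx": 0,"wy": 0,"wz": -10,"hand": 0.68},
  {"x": 0.06,"y": 0.025,"z": -0.13,"wx": 0,"wy": 0,"wz": -20,"hand": 0.68},
  {"x": 0.1,"y": 0.04,"z": -0.15,"wx": 0,"wy": 0,"wz": -30,"hand": 0.6},
  {"x": 0.14,"y": 0.055,"z": -0.15,"wx": 0,"wy": 0,"wz": -40,"hand": 0.5},
  {"x": 0.17,"y": 0.07,"z": -0.15,"wx": 0,"wy": 0,"wz": -50,"hand": 0.5},
  {"x": 0.195,"y": 0.079,"z": -0.15,"wx": 0,"wy": 0,"wz": -60,"hand": 0.5},
  {"x": 0.195,"y": 0.079,"z": -0.15,"wx": 0,"wy": 0,"wz": -70,"hand": 0.5},
])

```text
time: 15.98
tool_pos: [0.6003, 0.1596, 0.3292]
tool_rot: [3.141, -0.0, 2.778]
contact_force: [0.2, -1.1, 0.0]
opening: 0.0457
```

>>> move_arm([
  {"x": 0,"y": 0,"z": 0,"wx": 0,"wy": 0,"wz": -10,"hand": 0.5},
  {"x": 0,"y": 0,"z": 0,"wx": 0,"wy": 0,"wz": -20,"hand": 0.5},
  {"x": 0,"y": 0,"z": 0,"wx": 0,"wy": 0,"wz": -20,"hand": 0.5},
  {"x": 0,"y": 0,"z": 0,"wx": 0,"wy": 0,"wz": -20,"hand": 0.5},
])

```text
time: 16.48
tool_pos: [0.6003, 0.1578, 0.3291]
tool_rot: [-3.142, 0.0, 3.116]
contact_force: [-1.0, -0.2, -0.4]
opening: 0.0458
```

```bash
python3 shot.py han1
```

```text
16.475 [0.6003 0.1578 0.3291] [-3.1415e+00  5.0000e-04  3.1159e+00] [ 0.13  0.48  1.03 -0.    1.63 -1.41]
```

View pics/han1.png

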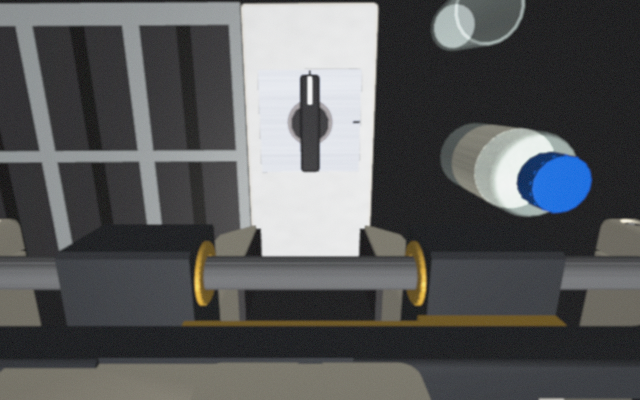

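The bar's top runs from (310,75) to (310,171) px with the index at the front end. The big bottle and beaker stand clear to the right.

```bash
python3 - <<'E'
from h import *
import pickle
a,p,s=pickle.load(open("han1.pkl","rb"));g=a.astype(int).max(2);m=(g<90);r=np.zeros_like(m);r[60:180,285:335]=1
for b,st,c in blobs(m&r,300):
    print(st,c)
print(ray(p,[[310,75],[310,171],[310,123]],.204).round(4).tolist(),ray(p,[[310,123]],.17).round(4))
E
```

```text
[ 293   75   35   96 1832] [309.68176856 126.41703057]
[[0.5151, 0.1604, 0.204], [0.5881, 0.1584, 0.204], [0.5504, 0.1594, 0.204]] [[0.5523 0.1594 0.17  ]]
```

>>> move_arm([
  {"x": 0.03,"y": 0,"z": 0.03,"wx": 0,"wy": 0,"wz": 0,"hand": 0.5},
  {"x": 0.049,"y": 0.0005,"z": 0.06,"wx": 0,"wy": 0,"wz": 0,"hand": 0.5},
  {"x": 0.049,"y": 0.0005,"z": 0.09,"wx": 0,"wy": 0,"wz": 0,"hand": 0.5},
  {"x": 0.049,"y": 0.0005,"z": 0.12,"wx": 0,"wy": 0,"wz": 0,"hand": 0.5},
  {"x": 0.049,"y": 0.0005,"z": 0.14,"wx": 0,"wy": 0,"wz": 0,"hand": 0.5},
  {"x": 0.049,"y": 0.0005,"z": 0.15,"wx": 0,"wy": 0,"wz": 0,"hand": 0.5},
  {"x": 0.049,"y": 0.0005,"z": 0.15,"wx": 0,"wy": 0,"wz": 0,"hand": 0.5},
  {"x": 0.049,"y": 0.0005,"z": 0.15,"wx": 0,"wy": 0,"wz": 0,"hand": 0.3},
], grip_force=10)

```text
time: 17.52
tool_pos: [0.5521, 0.1595, 0.1795]
tool_rot: [3.141, 0.002, 3.119]
contact_force: [-0.8, -0.1, 0.2]
opening: 0.0397
```

>>> move_arm([
  {"x": 0,"y": 0,"z": 0,"wx": 0,"wy": 0,"wz": 0,"hand": 0.25},
  {"x": 0,"y": 0,"z": 0,"wx": 0,"wy": 0,"wz": 0,"hand": 0.1},
  {"x": 0,"y": 0,"z": 0,"wx": 0,"wy": 0,"wz": 0,"hand": 0.1},
  {"x": 0,"y": 0,"z": 0,"wx": 0,"wy": 0,"wz": 0,"hand": 0.1},
])

```text
time: 18.02
tool_pos: [0.5525, 0.1588, 0.1803]
tool_rot: [-3.141, 0.003, 3.119]
contact_force: [-0.4, -3.2, 5.9]
opening: 0.0158
```

>>> move_arm([
  {"x": 0,"y": 0,"z": -0.001,"wx": 0,"wy": 0,"wz": 5,"hand": 0.1},
  {"x": 0,"y": 0,"z": -0.001,"wx": 0,"wy": 0,"wz": 12,"hand": 0.1},
  {"x": 0,"y": 0,"z": -0.001,"wx": 0,"wy": 0,"wz": 20,"hand": 0.1},
  {"x": 0,"y": 0,"z": -0.001,"wx": 0,"wy": 0,"wz": 28,"hand": 0.1},
  {"x": 0,"y": 0,"z": -0.001,"wx": 0,"wy": 0,"wz": 36,"hand": 0.1},
  {"x": 0,"y": 0,"z": -0.001,"wx": 0,"wy": 0,"wz": 42,"hand": 0.1},
])

```text
time: 18.77
tool_pos: [0.5521, 0.158, 0.1803]
tool_rot: [-3.141, 0.003, 2.382]
contact_force: [-0.4, -6.4, 1.9]
opening: 0.0157
```

>>> move_arm([
  {"x": 0,"y": 0,"z": 0,"wx": 0,"wy": 0,"wz": 8,"hand": 0.1},
  {"x": 0,"y": 0,"z": 0,"wx": 0,"wy": 0,"wz": 16,"hand": 0.1},
  {"x": 0,"y": 0,"z": 0,"wx": 0,"wy": 0,"wz": 24,"hand": 0.1},
  {"x": 0,"y": 0,"z": 0,"wx": 0,"wy": 0,"wz": 32,"hand": 0.1},
  {"x": 0,"y": 0,"z": 0,"wx": 0,"wy": 0,"wz": 40,"hand": 0.1},
  {"x": 0,"y": 0,"z": 0,"wx": 0,"wy": 0,"wz": 46,"hand": 0.1},
  {"x": 0,"y": 0,"z": 0,"wx": 0,"wy": 0,"wz": 46,"hand": 0.1},
])

```text
time: 19.65
tool_pos: [0.5512, 0.1576, 0.1803]
tool_rot: [-3.141, 0.003, 1.582]
contact_force: [-3.5, -7.2, 4.3]
opening: 0.0162
```

>>> move_arm([
  {"x": 0,"y": 0,"z": 0,"wx": 0,"wy": 0,"wz": 0,"hand": 0.3},
  {"x": 0,"y": 0,"z": 0,"wx": 0,"wy": 0,"wz": 0,"hand": 0.5},
  {"x": 0,"y": 0,"z": 0,"wx": 0,"wy": 0,"wz": 0,"hand": 0.5},
  {"x": 0,"y": 0,"z": -0.03,"wx": 0,"wy": 0,"wz": 0,"hand": 0.5},
  {"x": 0,"y": 0,"z": -0.08,"wx": 0,"wy": 0,"wz": 0,"hand": 0.5},
  {"x": 0,"y": 0,"z": -0.13,"wx": 0,"wy": 0,"wz": 0,"hand": 0.5},
  {"x": 0,"y": -0.05,"z": -0.15,"wx": 0,"wy": 0,"wz": 0,"hand": 0.5},
  {"x": 0,"y": -0.1,"z": -0.15,"wx": 0,"wy": 0,"wz": 0,"hand": 0.5},
])

```text
time: 20.65
tool_pos: [0.4509, 0.1584, 0.3307]
tool_rot: [3.139, -0.001, 1.584]
contact_force: [-0.0, 0.1, -0.6]
opening: 0.0461
```

>>> move_arm([
  {"x": 0,"y": -0.06,"z": 0,"wx": 0,"wy": 0,"wz": 0,"hand": 0.5},
  {"x": 0,"y": -0.1,"z": 0,"wx": 0,"wy": 0,"wz": 0,"hand": 0.5},
  {"x": 0,"y": -0.1,"z": 0,"wx": 0,"wy": 0,"wz": 0,"hand": 0.5},
  {"x": 0,"y": -0.1,"z": 0,"wx": 0,"wy": 0,"wz": 0,"hand": 0.5},
])

```text
time: 21.15
tool_pos: [0.3521, 0.157, 0.3296]
tool_rot: [3.141, -0.0, 1.584]
contact_force: [-0.0, 0.1, -0.1]
opening: 0.046
```

```bash
python3 - <<'E'
from h import *
s=monitor.observe();print(s["time"],s["tool_pos"].round(4),s["contact_force"].round(2))
a=viewer.read_camera("scene");b=viewer.read_camera("top")
cv2.imwrite("pics/end.png",np.hstack([cv2.resize(a[120:370,180:480],(480,400)),cv2.resize(b[120:260,160:272],(320,400))])[:,:,::-1])
E
```

```text
21.15 [0.3521 0.157  0.3296] [-0.02  0.08 -0.07]
```

View pics/end.png

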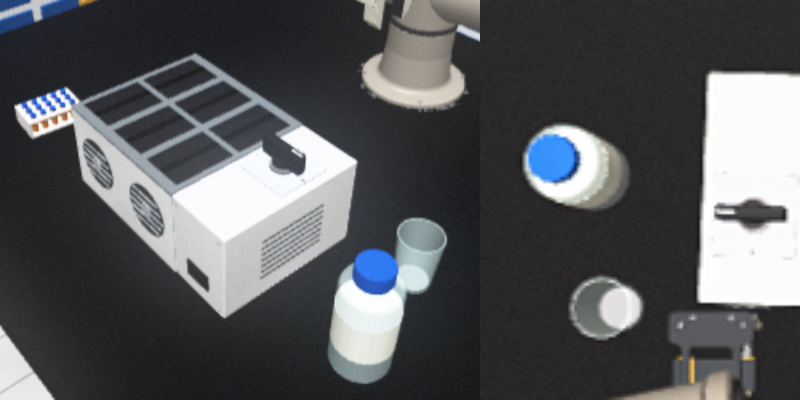

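The switch bar now lies along the bay's y with its index at +y, so it is on. All the flaps are shut, the bystanders have not moved, and the arm is clear.

```bash
python3 -c "
from cell import robot
print(robot.hand_in())"
```

```text
the job is handed in; nothing more can be done
None
```

The bottle is standing in cell 2 (front row, middle), the cooling is switched on, and the job is handed in. It took about 21 s of the 72 s allowed.

- **Finding a free cell:** I felt cell 2 before touching the bottle. The closed fingertips reached 65.4 mm below the deck with under 2 N, so it was empty. No other cell was probed.
- **Placing the bottle:** I gripped it by the cap and lowered it until it met the floor. Contact came about 2 mm higher than I had worked out, with a peak of about 17 N. I eased off to about 3 N, let go and came straight up.
- **Switch:** I turned the handle about 88° clockwise and released it. The last pictures show the bar along the bay's y with its index at +y.
- **Last checks:** In the last pictures all the flaps are shut, and the big bottle, beaker and vial rack look unmoved. The arm is clear, with no contact force on the tool.
- **Not confirmed:** I could not see the bottle under the closed flaps. That it stands upright rests on the floor contact and the clean release.
- **Disagreement:** The cells' spacing along x measured 116 mm in the wrist picture instead of 122 mm, so I used the given sizes around the measured centre.

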